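# Hang the filter saddle in the bolted brew box

## Robot

A 7-joint arm with a two-finger parallel gripper is mounted at the origin on the work surface. World frame = base frame: x ahead of the robot, y to its left, z up, the work surface at z = 0. Lengths are in mm, angles in rad, forces in N, time in s.
With the tool pointing down it reaches from about 400 to 875 mm from the base axis. Payload 19.3 kg.
Tool frame: the origin (TCP) lies at the very end of the fingers, on their centre line; the grasp point (between the pads) lies 19 mm behind it (grip_point_offset is the z of the grasp point in the tool frame, in mm); z points along the fingers, y is the line along which they close (so a half turn about z gives the same grasp; the last joint's range is limited). The gripper opens to 85 mm and grips with 20 to 120 N. Pads are 22 mm wide; open, the fingers measure 114 mm over their backs; the gripper's body (76 mm by 85 mm) begins 54 mm behind the grasp point. The pads swing forward as they close: fully open they stand 13 mm farther back than shut.
Start: joints at [-1.216, 0.521, -0.036, 1.599, 0.021, 1.021, -0.113], TCP at [257.603, 569.434, 231.291] pointing down, gripper open.
Joint ranges: [-2.91, 2.91], [-0.3, 2.13], [-1.5, 1.42], [0.17, 2.43], [-1.26, 4.41], [0.16, 1.93], [-2.52, 2.52]. Speed limits (rad/s): [1.89, 1.89, 2.39, 2.39, 3.01, 3.01, 3.01].

## Interface

Orientations are given as a 3x3 rotation matrix whose columns are the frame's x, y, z axes.
In Python, from workcell import movep, movel, goto_joints, open_gripper, clamp, wait, inverse_kinematics, read_state, camera, PlanningError, finish_job, grip_point_offset gives the robot as it stands. Calls block until the motion is done:
- movep(position, orientation): joint-space move of the TCP to a pose.
- movel(position, frame=None, max_speed=150, guard=None): straight line of the TCP; frame=None keeps the orientation; max_speed is the mean speed in mm/s. With guard (N) it stops when the force on the tool has changed by that much, and returns True; else False.
- goto_joints(angles): joint-space move.
- open_gripper() and clamp(): open the fingers fully, or close them until they stop; the grip force is fixed at half the most.
- wait(seconds).
- inverse_kinematics(position, orientation): joint angles nearest the present ones, or None.
- read_state(): the state.
- camera(name): name is "scene" or "top" or "wrist"; returns a dict with "image" (420x560x3 uint8, blue, green, red), "range_z" (420x560 float32, mm along the optical axis (not along the pixel's ray), 0 where there is no reading), "fx", "fy", "cx", "cy" (pixels), "dist_coeffs" ([k1, k2, p1, p2, k3] as OpenCV has them; the pictures are not rectified), "cam_to_world" (4x4, takes a point from camera to world coordinates). Camera axes: x right, y up, looking along -z (the intrinsics and any distortion apply to the point x, -y, -z); pixel columns grow to the right and rows downward; lengths in mm; the calibration is good to about 2 mm. A picture is of the moment at which its call begins.
A pose or a line that the arm cannot do raises PlanningError and nothing moves.
- finish_job(): hands the job in, once; it reports no verdict.
The state is a dict: "time": time; "qpos": joint angles; "qvel": joint speeds; "joint_efforts": joint torques, N m; "eef_pos": TCP position; "tool_rot": TCP orientation; "ft_force": force on the tool from outside, world axes, zero at the start; "torque": the same for the moment, N m; "finger_gap": finger opening in mm.
Only numpy, scipy, OpenCV 4.12 (cv2) and the standard library are available. Lean on these libraries where they do the work, as an engineer would, in place of code of your own. Each camera call takes 0.05 s, during which the arm holds its last target. There are 200 camera calls.

## Task

Put the rinsed bamboo filter saddle away to dry: slide the red safety bolt on the wooden box all the way back, towards the robot's side, then raise the flap by its handle until it stands upright, and leave both like that. Hang the saddle over the brass bar inside the box, lowering it until it sits astride the bar before you let go, so that it hangs level with one leg on each side. Do not force the flap while it is bolted, and leave the kettle, the carafe, both cups and the blue tin where they stand.

Things in the scene. Friction and masses are not known exactly. Their poses are not given: they have to be found in the camera images.
- box: Fixed wooden box, 280 mm long (x, away from the robot at yaw 0), 170 wide (y), 120 high; origin under its centre on the table, z up. Top from box x -140 to -47: fixed deck, height 120, with the bolt; the rest is the flap. Under the flap an empty compartment, clear from x -40 to 130, y -75 to 75, floor at height 10, walls up to 110, the brass bar across it.
- bolt_grip (a point): Centre of the bolt's upright red grip on the deck: 14 mm thick (box x), 36 wide (box y), its top 46 and underside 12 mm above the deck; below it are 10 mm high guide rails (keep fingertips over 12 mm above the deck). Closed, it lies at box (-75, 0, 149); opens along box -x. Its steel bar, ahead of it, reaches 23 mm over the flap and holds it shut. Axes as the box's.
- bolt (a joint): Bolt travel in m: about 0 to 0.006 at the start (closed, over the flap), 0.045 fully back. Sliding friction about 2 N, no spring; stays where it is left.
- flap_handle (a point): Middle of the flap's round dark steel handle bar, 12 mm thick, along the box's x, 88 mm clear between its posts, its axis 34 mm above the flap's upper face. Flap shut, it lies at box (47, -50, 154): 135 mm from the hinge line towards box -y and 44 mm above it. Moves with the flap; axes as the box's while the flap is shut.
- flap_hinge (a point): Middle of the flap's hinge line, along the box's x, at box (47, 85, 110). The flap is a board 186 mm along the hinge, 170 wide and 10 thick; its free edge is on the box -y side. It opens up and over towards box +y.
- flap (a joint): Flap angle in rad: 0 shut, 1.57 upright, stop at 1.8. Stiff friction hinge: stays at any angle where it is left; lifting at the handle takes about 4 N.
- bar_mid (a point): Middle of the brass bar in the box, 16 mm thick, on its axis, at box (45, 0, 90); the bar runs along the box's y, 150 mm from wall to wall. Axes as the box's.
- saddle_center (a point): Centre, half-way up, of the loose bamboo saddle (80 to 170 g): an upside-down U, 48 mm wide over its legs (x), 110 long (y), 66 tall, walls and crown 6 thick, 36 mm clear between the legs. Stands on its legs on the table, z up. Centre 33 mm above the feet, 27 below the crown's underside. Properly hung, its y lies along the bar and its centre 19 mm below the bar's axis.
- turntable: Fixed round bamboo turntable, 340 mm across, 25 high, origin under its centre. Bystander; carries carafe, kettle and cups.
- kettle: Loose black steel gooseneck kettle, 136 mm across the foot, 130 tall, spout along its x to 106 mm, handle behind to 112 mm; origin under its centre. Leave it.
- carafe: Loose glass carafe 112 mm across with a white ceramic dripper on top (116 across), 170 tall together, handle along its x to 87 mm; origin under its centre. Leave it.
- cup_a: White espresso cup, 64 mm across, 55 tall, origin under its centre. Leave it.
- cup_b: Blue espresso cup, same size. Leave it.
- tin_center (a point): Centre of a low round blue tin, 80 mm across, 55 tall, standing on the table in front of the turntable, beside the saddle, on either side of it. Leave it.
Mind the look-alikes: they are no part of the job. Of the things like the part that bears saddle_center, leave any that is green or pink; of the rest the smaller one is meant.

How it is judged:
By the outcome, as a careful person would: the job done as asked, in the order asked, and still so for the second after the job is handed in, with the robot touching nothing.
It also fails if it takes over 72 s, if anything falls off the work surface, if the arm or the gripper's body presses on something with over 40 N, if the wrist force passes 120 N, or if a joint passes its speed limit or range.

## Working session

There is one attempt and no reset: what is moved stays moved. The work goes in short steps, each a Python script; the robot and the scene stay as the last script left them, time stands still between calls to the robot, and variables do not carry over. Pictures are saved under pics/ and viewed, on a budget of 10 in all, crops included, one or two more only if the job needs it, and the job is handed in when it is done.

```bash
ls; mkdir -p pics; cat > h.py <<'E'
import numpy as np, cv2
from workcell import *
def pts(c):
    """world xyz for every pixel from range_z"""
    h,w=c["range_z"].shape
    K=np.array([[c["fx"],0,c["cx"]],[0,c["fy"],c["cy"]],[0,0,1]])
    uv=np.stack(np.meshgrid(np.arange(w),np.arange(h)),-1).reshape(-1,1,2).astype(np.float64)
    n=cv2.undistortPoints(uv,K,np.array(c["dist_coeffs"],float)).reshape(h,w,2)
    z=c["range_z"].astype(float)
    P=np.stack([n[...,0]*z,-n[...,1]*z,-z,np.ones_like(z)],-1)
    W=(P@np.array(c["cam_to_world"]).T)[...,:3]; W[z==0]=np.nan
    return W
E
python3 - <<'E'
from h import *
s=read_state();print(s["time"],s["finger_gap"],grip_point_offset)
for n in ("top","scene"):
    c=camera(n);np.savez(f"{n}0.npz",**c);cv2.imwrite(f"pics/{n}0.png",c["image"])
    print(n,np.round(c["cam_to_world"],2).tolist(),c["fx"],(c["range_z"]==0).mean())
E
```

```text
pics
0.0 85.24366320553318 -18.700000000000003
top [[-0.01, 0.98, -0.17, 344.29], [-1.0, -0.01, 0.02, 12.8], [0.02, 0.17, 0.98, 1064.06], [0.0, 0.0, 0.0, 1.0]] 410.69819475765695 0.004064625850340136
scene [[-0.42, -0.79, 0.45, 985.98], [0.91, -0.37, 0.19, 223.78], [0.01, 0.49, 0.87, 1059.26], [0.0, 0.0, 0.0, 1.0]] 448.1037615019596 0.004026360544217687
```

View pics/top0.png

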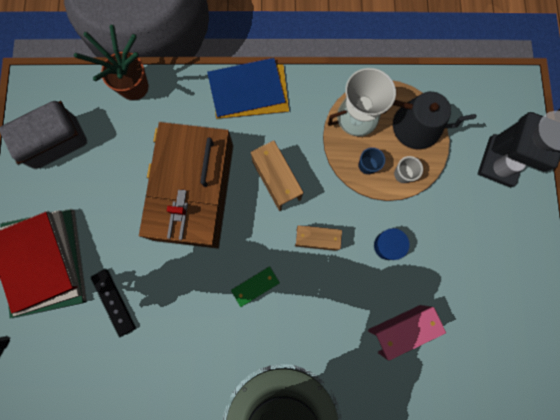

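View pics/scene0.png

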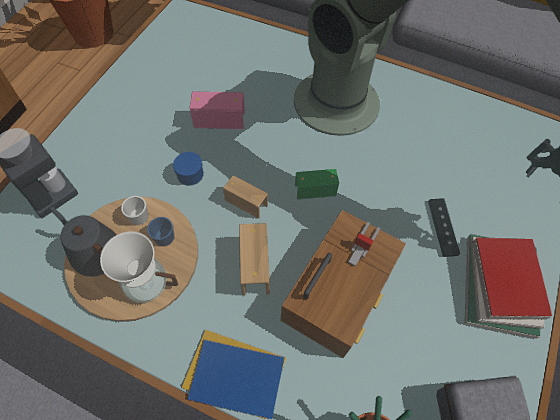

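The top view shows the box at (187,185) with the red grip at (176,210) and the handle at (206,162). The small bamboo saddle is at (319,237), the larger look-alike at (277,175) and the tin at (392,244). Next I'll measure them.

```bash
cat > m.py <<'E'
from h import *
import sys
def rect(P): 
    (c,s,a)=cv2.minAreaRect(P[:,:2].astype(np.float32)); return np.round(c,1),np.round(s,1),round(a,2)
def load(n): return dict(np.load(n))
def blob(m):
    n,l,st,_=cv2.connectedComponentsWithStats(m.astype(np.uint8)); return l==1+np.argmax(st[1:,4])
if __name__=="__main__":
  for n,sad,big in (("top",(319,237),(277,175)),("scene",(246,192),(255,250))):
    c=load(n+"0.npz");W=pts(c);I=c["image"];Z=W[...,2]
    hsv=cv2.cvtColor(I,cv2.COLOR_BGR2HSV);H,S,V=cv2.split(hsv)
    print(n,"table z",np.nanmedian(Z[(W[...,0]>250)&(W[...,0]<800)&(abs(W[...,1])<400)&(Z<20)]))
    for nm,p in(("saddle",sad),("big",big)):
        ref=W[p[1],p[0]]
        z0=np.nanmedian(Z[p[1]-3:p[1]+4,p[0]-3:p[0]+4])
        m=(abs(Z-z0)<7)&(np.hypot(W[...,0]-ref[0],W[...,1]-ref[1])<130)&(S>60)&(H<25)
        m=blob(m);P=W[m];print(nm,"z",z0,rect(P),"n",m.sum(),P.mean(0).round(1))
    # box top
    m=blob((abs(Z-120)<8)&(W[...,1]>0)&(W[...,0]>300)&(W[...,0]<850));P=W[m]
    print("boxtop",rect(P),np.median(P[:,2]),m.sum())
    m=blob((S>150)&((H<6)|(H>174))&(Z>130)&(Z<190)&(W[...,1]>50)&(W[...,1]<350));P=W[m]
    print("red",P.mean(0).round(1),P.max(0).round(1),P.min(0).round(1),m.sum()); P=P[P[:,2]>160]; print(rect(P) if len(P) else 0)
    m=blob((Z>145)&(Z<170)&(V<90)&(W[...,0]>500)&(W[...,1]>0)&(W[...,1]<400));P=W[m];print("handle",rect(P),np.median(P[:,2]),P.mean(0).round(1),m.sum())
    m=blob((H>100)&(H<125)&(S>120)&(Z>45)&(Z<65)&(W[...,0]<560)&(W[...,1]<0));P=W[m];print("tin",rect(P),P.mean(0).round(1))
E
python3 m.py
```

```text
top table z 0.6181392527282696
saddle z 66.05619955104305 (array([453. , -94.5]), array([110.2,  48. ]), 83.25) n 867 [452.5 -94.4  66.3]
big z 92.22234184896286 (array([610.3,   7.4]), array([152.5,  66.8]), 27.73) n 1631 [608.3   7.1  92.2]
boxtop (array([582.3, 228.3]), array([178.6, 280.8]), 82.87) 120.77394672885879 7712
red [504.9 231.9 163.4] [513.1 251.  170.8] [498.1 215.7 138. ] 120
(array([505.9, 233.9]), array([35.5, 12. ]), 83.55)
handle (array([620.9, 169.3]), array([ 12.5, 109.4]), 83.01) 159.39410451692856 [619.1 168.8 159. ] 258
tin (array([ 434.5, -280. ]), array([75.3, 78.2]), 25.51) [ 434.4 -279.4   55. ]
scene table z 1.0118915798682337
saddle z 66.70910864265124 (array([455.3, -93.4]), array([110.3,  50.6]), 84.39) n 681 [456.4 -91.9  66.6]
big z 92.19004539132402 (array([612.1,   8.5]), array([154.2,  66. ]), 27.81) n 1659 [615.6  10.5  92.4]
boxtop (array([582.6, 229.7]), array([177.8, 282. ]), 82.74) 120.87192324683576 8095
red [508.8 235.7 166.5] [516.3 252.9 169.9] [500.8 218.3 163.8] 86
(array([508.3, 235.7]), array([34.4, 14.2]), 87.14)
handle (array([624. , 170.7]), array([ 11.8, 108.9]), 82.8) 159.11186064635024 [627.  170.4 159. ] 242
tin (array([ 437.5, -278.4]), array([75.9, 76.2]), 7.24) [ 438.1 -277.8   56.1]
```

```bash
cat >> h.py <<'E'
O=np.array([582.,225.2,0.]); YAW=np.radians(-7.1)
def Rz(a): return np.array([[np.cos(a),-np.sin(a),0],[np.sin(a),np.cos(a),0],[0,0,1.]])
RB=Rz(YAW)
def B(x,y,z): return O+RB@np.array([x,y,z],float)
def tool(zb,yb,flip=1,R=RB):
    """orientation from tool z and closing axis y, in box axes"""
    z=R@np.array(zb,float); y=flip*(R@np.array(yb,float)); return np.column_stack([np.cross(y,z),y,z])
def tilt(t,flip):  # t>0: tool comes from box +y side, closes across the handle
    return tool([0,-np.sin(t),-np.cos(t)],[0,np.cos(t),-np.sin(t)],flip)
def handle(a):  # handle axis point at flap angle a
    c,s=np.cos(a),np.sin(a); return B(47,85-135*c+44*s,110+135*s+44*c)
def at(g,T,off=18.7): return np.asarray(g)+T[:,2]*off
E
python3 - <<'E'
from h import *
f=lambda p,T:(lambda q:None if q is None else np.round(q,2).tolist())(inverse_kinematics(p,T))
for fl in(1,-1):
    print("bolt",fl,f(B(-75,0,142),tool([0,0,-1],[1,0,0],fl)),f(B(-122,0,142),tool([0,0,-1],[1,0,0],fl)))
    print("sad",fl,f([454,-94,32],tool([0,0,-1],[1,0,0],fl)),f(B(45,0,70),tool([0,0,-1],[1,0,0],fl)))
    for a,ts in((0,(-25,0)),(45,(0,20,45)),(90,(30,45,55,65,75))):
        for t in ts:
            T=tilt(np.radians(t),fl); print(fl,a,t,f(at(handle(np.radians(a)),T),T))
E
```

```text
bolt 1 [-0.75, 0.55, 0.29, 1.87, -0.22, 0.75, -0.46] [-0.81, 0.5, 0.29, 1.97, -0.21, 0.7, -0.52]
sad 1 [-0.05, 0.63, 0.16, 2.16, -0.27, 0.37, 0.21] [-0.57, 0.79, 0.23, 1.61, -0.24, 0.77, -0.36]
1 0 -25 [0.07, 0.67, -0.35, 1.73, -0.33, 0.66, 1.51]
1 0 0 [-0.35, 0.66, -0.0, 1.63, 0.0, 0.86, 1.09]
1 45 0 [-0.45, 0.62, -0.01, 1.47, 0.01, 1.06, 0.99]
1 45 20 [-0.6, 0.73, 0.05, 1.31, 0.24, 1.33, 0.8]
1 45 45 [-0.73, 0.92, 0.1, 1.11, 0.46, 1.69, 0.72]
1 90 30 [-0.75, 0.94, 0.07, 0.93, 0.29, 1.66, 0.72]
1 90 45 [-0.8, 1.09, 0.12, 0.75, 0.41, 1.91, 0.75]
1 90 55 None
1 90 65 None
1 90 75 None
bolt -1 [-0.25, 0.56, -0.4, 1.84, 0.29, 0.8, 2.22] [-0.29, 0.5, -0.4, 1.94, 0.28, 0.75, 2.16]
sad -1 [-0.48, 0.82, 0.79, 2.18, -1.09, 0.62, -2.14] [-0.17, 0.8, -0.4, 1.59, 0.39, 0.84, 2.29]
-1 0 -25 [-0.43, 0.69, 0.4, 1.76, -0.95, 0.87, -1.13]
-1 0 0 [-0.75, 0.76, 0.63, 1.65, -0.54, 0.91, -1.61]
-1 45 0 [-0.85, 0.72, 0.68, 1.49, -0.48, 1.1, -1.77]
-1 45 20 [-0.97, 0.86, 0.77, 1.34, -0.26, 1.3, -1.95]
-1 45 45 [-1.04, 1.08, 0.86, 1.14, -0.06, 1.57, -2.05]
-1 90 30 [-1.01, 1.06, 0.8, 0.96, -0.24, 1.61, -2.1]
-1 90 45 [-1.01, 1.21, 0.85, 0.77, -0.13, 1.83, -2.11]
-1 90 55 None
-1 90 65 None
-1 90 75 None
```

```bash
python3 - <<'E'
from h import *
T=tool([0,0,-1],[1,0,0],1)
f=lambda t,m:None
movep(B(-76,0,240),T)
print(movel(B(-76,0,143),guard=8))
clamp(); s=read_state(); print("gap",s["finger_gap"],s["ft_force"],s["eef_pos"])
g=movel(B(-123,0,143),max_speed=60,guard=18); s=read_state()
print("guard",g,"box xy",(RB.T@(np.array(s["eef_pos"])-O)).round(1),s["ft_force"],s["finger_gap"],s["time"])
for n in ("scene",):
    c=camera(n);cv2.imwrite(f"pics/{n}1.png",c["image"])
for a,t in((72,42),(76,45),(76,40)):
    TT=tilt(np.radians(t),1);q=inverse_kinematics(at(handle(np.radians(a)),TT),TT);print(a,t,None if q is None else np.round(q,2))
E
```

```text
False
gap 13.22824986343161 [-1.11922475 -0.52770321  6.19830329] [506.73280748 234.6481251  143.31963546]
guard True box xy [-1.206e+02  1.000e-01  1.433e+02] [ 4.73232354 -1.04553341 -1.54037098] 12.844161350228637 3.8417
72 42 [-0.74  0.97  0.04  0.93  0.45  1.8   0.71]
76 45 [-0.76  1.02  0.05  0.87  0.47  1.86  0.72]
76 40 [-0.74  0.97  0.03  0.92  0.43  1.78  0.71]
```

View pics/scene1.png

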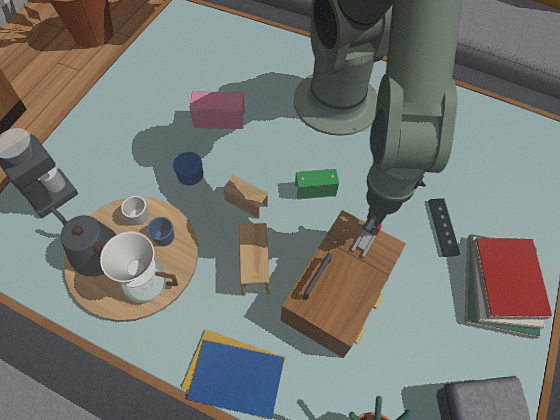

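The bolt grip stopped at box x -120.6, which is full travel, and the picture shows the bar at (366,243) drawn back off the flap. Next is the handle.

```bash
python3 - <<'E'
from h import *
open_gripper()
p=np.array(read_state()["eef_pos"]); movel(p+[0,0,90],max_speed=250)
c=camera("top");W=pts(c);H,S,V=cv2.split(cv2.cvtColor(c["image"],cv2.COLOR_BGR2HSV))
cv2.imwrite("pics/top1.png",c["image"])
T=tilt(0,1)
h=handle(0)
movep(at(h+[0,0,90],T),T)
print("down",movel(at(h,T),guard=8))
clamp(); s=read_state(); print("gap",s["finger_gap"],s["ft_force"],(RB.T@(np.array(s["eef_pos"])-O)).round(1))
mx=[]
for i,a in enumerate(np.arange(4,73,4)):
    T=tilt(np.radians(42*a/72),1)
    if movel(at(handle(np.radians(a)),T),T,max_speed=110,guard=25): print("guard at",a); break
    s=read_state(); mx.append(np.linalg.norm(s["ft_force"]))
    if i==0:
        print("first",s["ft_force"],s["finger_gap"])
print(np.round(mx,1),s["finger_gap"],s["time"])
c=camera("scene");np.savez("scene2.npz",**c);cv2.imwrite("pics/scene2.png",c["image"])
E
```

```text
down False
gap 9.987288218827105 [-0.15946195  5.11582402  3.61241047] [ 47.1 -49.1 135.6]
first [ 2.93169487  5.39389707 -2.44671472] 9.84533584504231
[ 6.6  9.   6.7  7.9  8.1  7.4  2.8  1.5  0.7  3.2  8.6 10.5 12.3 13.8
 16.1 18.3 20.3 24.4] 9.900498581787419 12.6
```

View pics/scene2.png

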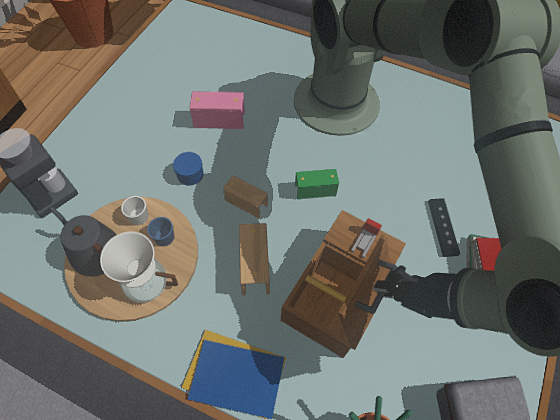

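The flap stands at about 72°, held at its handle (385,280), and the brass bar shows at (325,287). I'll release it, come round to the inner face and finish raising it to upright.

```bash
cat >> h.py <<'E'
def flap_edge(tag):
    for n in("top","scene"):
        c=camera(n); np.savez(f"{n}_{tag}.npz",**c); cv2.imwrite(f"pics/{n}_{tag}.png",c["image"])
        W=(pts(c)-O)@RB; H,S,V=cv2.split(cv2.cvtColor(c["image"],cv2.COLOR_BGR2HSV))
        m=(W[...,2]>180)&(W[...,2]<300)&(W[...,0]>-60)&(W[...,0]<155)&(W[...,1]>-20)&(W[...,1]<140)&(H<22)&(S>70)
        m=cv2.erode(m.astype(np.uint8),np.ones((2,2)))>0; P=W[m]
        if len(P)<10: print(n,"few",len(P)); continue
        # direction in y,z of the flap's visible points
        for lo in range(180,300,20):
            q=P[(P[:,2]>=lo)&(P[:,2]<lo+20)]
            if len(q)>5: print(n,lo,len(q),"y",np.percentile(q[:,1],[5,50,95]).round(1),"z",q[:,2].mean().round(1))
        print(n,"zmax",np.percentile(P[:,2],98).round(1))
E
python3 - <<'E'
from h import *
open_gripper(); s=read_state(); T=np.array(s["tool_rot"]); p=np.array(s["eef_pos"])
movel(p-T[:,2]*110,max_speed=250)
p=np.array(read_state()["eef_pos"]); movel([p[0],p[1],430],max_speed=300)
flap_edge("a")
D=tool([0,0,-1],[1,0,0],1)
movep(B(47,-25,400),D); clamp()
movel(B(47,-25,233),max_speed=250)
print("guard",movel(B(47,70,233),max_speed=80,guard=30)); s=read_state()
print((RB.T@(np.array(s["eef_pos"])-O)).round(1),s["ft_force"],s["time"])
flap_edge("b")
E
```

```text
Traceback (most recent call last):
workcell.PlanningError: the arm cannot follow that straight line within its joint ranges
```

```bash
python3 - <<'E'
from h import *
s=read_state(); T=np.array(s["tool_rot"]); p=np.array(s["eef_pos"]); print(s["finger_gap"],s["qpos"])
for d in (110,90,70,50,35):
  for t in (42,32,22):
    try: movel(p-T[:,2]*d,tilt(np.radians(t),1),max_speed=200); print("ok",d,t); break
    except PlanningError: continue
  else: continue
  break
else: raise SystemExit("none")
s=read_state(); p=np.array(s["eef_pos"]); print((RB.T@(p-O)).round(1),s["ft_force"])
for n in("top",): flap_edge("a")
E
```

```text
85.12744857094079 [-0.81759701  0.98543077  0.23327683  0.94061207  0.31974291  1.75395656
  0.78605911]
ok 110 32
[ 46.9 145.6 318.7] [-0.16064902 -0.87029279 -0.9930233 ]
top 220 6 y [43.  46.3 49.7] z 230.2
top 240 7 y [34.6 38.6 43.5] z 252.1
top 260 293 y [29.  32.1 35.3] z 272.2
top zmax 275.3
scene 180 198 y [64.4 67.4 70.9] z 190.8
scene 200 194 y [57.4 60.9 64.2] z 209.6
scene 220 205 y [51.2 54.2 56.9] z 230.5
scene 240 308 y [44.3 47.6 51.3] z 250.5
scene 260 561 y [33.6 38.7 44.1] z 270.8
scene zmax 275.5
```

```bash
python3 - <<'E'
from h import *
p=np.array(read_state()["eef_pos"]); movel([p[0],p[1],420],tilt(np.radians(10),1),max_speed=250)
D=tool([0,0,-1],[1,0,0],1)
movep(B(47,-25,400),D); clamp()
movel(B(47,-25,233),max_speed=250)
print("guard",movel(B(47,72,233),max_speed=80,guard=30)); s=read_state()
print((RB.T@(np.array(s["eef_pos"])-O)).round(1),s["ft_force"],s["time"])
flap_edge("b")
E
```

```text
guard True
[ 47.4  28.7 234.5] [-2.49685122 -1.82570585 12.37175163] 18.1917
top 180 6 y [60.8 62.7 64.3] z 189.5
top 200 6 y [54.7 56.2 58.7] z 211.6
top 220 6 y [49.5 51.6 52.6] z 229.9
top zmax 260.2
scene 180 173 y [70.2 72.8 75.4] z 189.5
scene 200 104 y [63.5 66.2 69.7] z 210.6
scene 220 159 y [58.2 60.8 63.5] z 230.1
scene 240 141 y [52.5 55.6 57.9] z 249.3
scene 260 320 y [42.4 48.1 53.1] z 272.7
scene zmax 278.1
```

View pics/scene_b.png

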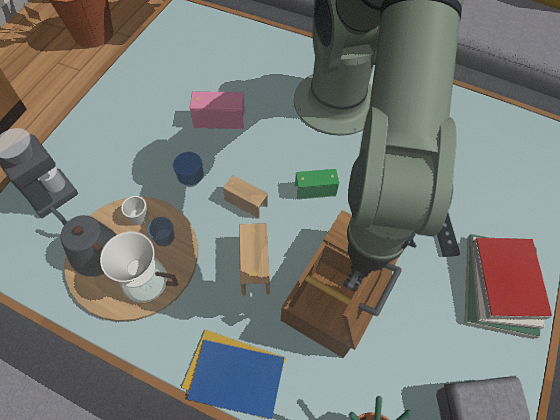

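The guard tripped at first contact with the flap at about 74°. The upward part of the force suggests gripper parts touched the rising edge, so I'll push higher up and slower.

```bash
python3 - <<'E'
from h import *
loc=lambda:(RB.T@(np.array(read_state()["eef_pos"])-O)).round(1)
movel(B(47,10,233),max_speed=150); movel(B(47,10,255))
f0=np.array(read_state()["ft_force"]);print("free",f0.round(1))
for y in (30,40,50,60,67,72):
    g=movel(B(47,y,255),max_speed=50,guard=30); s=read_state()
    print(y,g,loc(),(RB.T@np.array(s["ft_force"])).round(1),round(s["time"],1))
    if g: break
flap_edge("c")
E
```

```text
free [-0.4  0.1 -0.4]
30 False [ 46.9  30.2 254.7] [ 0.8 -0.1 -0.2] 19.4
40 False [ 46.9  40.5 254.9] [-0.2 -0.5 -0.7] 19.7
50 False [ 46.9  50.5 254.9] [-0.2 -0.8  0. ] 20.1
60 False [ 46.8  60.5 254.8] [-0.4  0.2 -0. ] 20.4
67 False [ 46.9  67.5 254.9] [0.4 0.1 0. ] 20.7
72 False [ 46.9  72.4 254.9] [ 0.7  0.1 -1.4] 21.0
top 180 237 y [82.9 84.  85. ] z 190.2
top 200 221 y [82.8 83.8 84.7] z 210.1
top 220 218 y [82.7 83.5 84.5] z 229.3
top 240 165 y [82.3 83.4 84.3] z 249.7
top 260 137 y [82.3 83.3 88.2] z 271.3
top 280 51 y [82.8 85.7 89.2] z 281.4
top zmax 281.6
scene 260 51 y [86.4 89.2 92.6] z 279.1
scene 280 115 y [86.5 90.2 93.2] z 281.3
scene zmax 282.9
```

The flap's inner face is within 0.5° of vertical. Next I'll pick up the saddle.

```bash
python3 - <<'E'
from h import *
loc=lambda:(RB.T@(np.array(read_state()["eef_pos"])-O)).round(1)
movel(B(47,-10,255),max_speed=200); movel(B(47,-20,330),max_speed=250); open_gripper()
S=tool([0,0,-1],[1,0,0],1,Rz(np.radians(-6.2)))
movep([454.5,-94,170],S)
print("down",movel([454.5,-94,32],max_speed=120,guard=8))
clamp(); s=read_state(); print("gap",s["finger_gap"],s["eef_pos"],s["ft_force"])
zg=s["eef_pos"][2]
movel([454.5,-94,270],max_speed=200); s=read_state(); print("lifted",s["finger_gap"],s["ft_force"])
D=tool([0,0,-1],[1,0,0],1)
movep(B(45,0,270),D)
print(movel(B(45,0,160),max_speed=150,guard=10),loc(),read_state()["time"],"zg",zg)
for n in("scene","wrist"):
    c=camera(n);np.savez(n+"_d.npz",**c);cv2.imwrite(f"pics/{n}_d.png",c["image"])
a=cv2.imread("pics/scene_d.png");b=cv2.imread("pics/wrist_d.png")
cv2.imwrite("pics/both_d.png",np.hstack([cv2.resize(a[170:380,230:480],(430,361)),cv2.resize(b,(370,361))]))
E
```

```text
down False
gap 47.59705081250923 [454.62229507 -93.95303451  32.4676482 ] [-2.12404341  0.71616276 12.23506201]
lifted 47.13470118117636 [-0.41314588  0.69234227 -0.43128783]
False [ 4.56e+01 -1.00e-01  1.61e+02] 29.5833 zg 32.467648199153466
```

View pics/both_d.png

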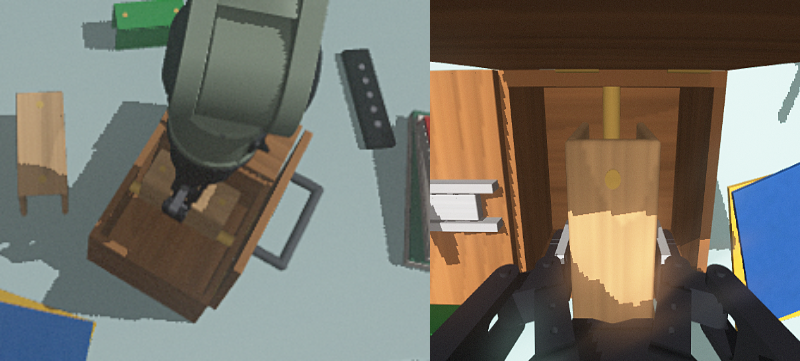

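The saddle sits level in the fingers over the open compartment. In the wrist view (right) the bar at column 612 lines up with the saddle's centre. Lowering now.

```bash
python3 - <<'E'
from h import *
loc=lambda:(RB.T@(np.array(read_state()["eef_pos"])-O)).round(1)
print(movel(B(45,0,80),max_speed=100,guard=10),loc(),np.round(read_state()["ft_force"],1))
print(movel(B(45,0,66),max_speed=15,guard=7),loc(),np.round(read_state()["ft_force"],1))
open_gripper(); wait(0.3)
movel(B(45,0,240),max_speed=150)
movep(B(-60,-250,350),tool([0,0,-1],[1,0,0],1)); wait(0.5)
flap_edge("e")
for n in("top","scene"):
    c=dict(np.load(n+"_e.npz"));W=(pts(c)-O)@RB;H,S,V=cv2.split(cv2.cvtColor(c["image"],cv2.COLOR_BGR2HSV))
    m=(abs(W[...,2]-104)<8)&(W[...,0]>0)&(W[...,0]<90)&(abs(W[...,1])<68)
    P=W[m];A=np.c_[P[:,:2],np.ones(len(P))];k=np.linalg.lstsq(A,P[:,2],rcond=None)[0]
    r=cv2.minAreaRect(P[:,:2].astype(np.float32));print(n,"saddle",np.round(r[0],1),np.round(r[1],1),round(r[2],1),"z",np.median(P[:,2]).round(1),"slope",k[:2].round(3),len(P))
    m=(S>150)&((H<6)|(H>174))&(W[...,2]>150)&(W[...,2]<180)&(W[...,0]<-50)&(W[...,0]>-160)&(abs(W[...,1])<40);P=W[m]
    print("bolt",P.mean(0).round(1) if len(P) else None,len(P))
    m=(H>100)&(H<125)&(S>120);Q=W@RB.T+O;m&=(Q[...,2]>45)&(Q[...,2]<65)&(Q[...,0]<560)&(Q[...,1]<0);print("tin",Q[m].mean(0).round(1) if m.any() else None)
print(read_state()["time"])
a=cv2.imread("pics/scene_e.png");b=cv2.imread("pics/top_e.png")
cv2.imwrite("pics/both_e.png",np.hstack([cv2.resize(a,(400,300)),cv2.resize(b,(400,300))]))
E
```

```text
False [45.4  0.1 80.6] [-0.3 -0.3 -0.8]
True [45.  -0.  70.5] [-2.1  0.3  8.5]
top 180 254 y [83.  84.  84.9] z 190.3
top 200 271 y [82.9 83.7 84.7] z 210.2
top 220 291 y [82.7 83.6 84.7] z 230.0
top 240 310 y [82.4 83.3 84.3] z 250.4
top 260 397 y [82.2 83.2 88.5] z 271.6
top 280 228 y [82.6 85.9 89. ] z 281.3
top zmax 282.5
scene 260 88 y [86.4 89.2 92.9] z 279.1
scene 280 280 y [86.3 89.8 92.9] z 281.5
scene zmax 283.7
top saddle [45.3  0.6] [ 48.9 134.5] 0.0 z 104.5 slope [0.013 0.002] 948
bolt [-121.8   -2.3  165.5] 109
tin [ 434.3 -279.4   55. ]
scene saddle [46.2 -0.4] [ 49.7 135.1] 0.5 z 104.9 slope [-0.032  0.008] 1092
bolt [-119.1    1.1  167. ] 62
tin [ 438.2 -278.2   56.2]
35.0583
```

View pics/both_e.png

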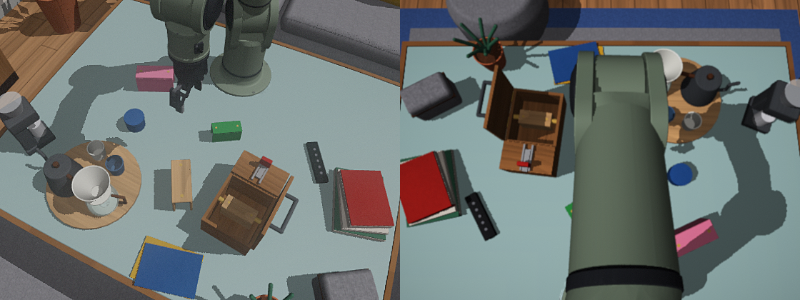

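The saddle hangs level on the bar, with its crown at z 104.5 against an expected 104. The flap is upright, the bolt is back at box x -120, the tin hasn't moved and the arm is clear.

```bash
python3 -c "
from h import *
finish_job()"
```

```text
the job is handed in; nothing more can be done
```

The job is done and handed in at about 35 s. The bolt is fully back, the flap is upright, and the saddle hangs astride the brass bar.

**What I did**
- I slid the bolt to its stop, at box x ≈ -120.
- I raised the flap by its handle to about 72°. The arm could not reach the rest of the way holding the handle, so I pushed the inner face to upright with closed fingers.
- I gripped the small bamboo saddle across its legs and lowered it. It made contact with the bar at the expected height, TCP z 70.5. Then I let go.

**Last checks, from both cameras**
- **Flap:** the inner face is within about 0.5° of vertical.
- **Bolt:** it reads -119 to -122 along box x, where fully back is -120.
- **Saddle:** it is centred on the bar within about 1 mm. The crown is at 104.5–104.9 mm against 104 expected, and it is level to about 1–2°. The two views disagree slightly on the tilt: +0.013 from the top and -0.032 from the scene camera.
- **Other things:** the tin's position was measured and is unchanged. The kettle, carafe and cups look undisturbed in the final picture, but I did not measure them.

**Things that went wrong on the way**
- The first straight retreat from the handle could not be planned, and nothing moved. I retreated with less tilt instead.
- My first push on the flap stopped at its 30 N guard on contact at about 74°. I repeated it higher up and slower, and the force readings between steps stayed under 2 N.

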